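# Index the crucible carousel to the next hole

## Task

The crucible carousel is locked by its indexing plunger, and the place at its loading pointer is empty. Press the plunger's knob in with a fingertip, gently and without pinching it, turn the carousel with it clockwise (seen from above) to the next hole of the index plate, and let the plunger spring fully up into that hole, so that the next crucible is locked at the pointer. Go no further than that hole, keep the crucibles standing in their pockets, lift nothing, leave the jar, tray and tongs alone, and finish with the hand clear.

Things in the scene. Friction and masses are not known exactly. Their poses are not given: they have to be found in the camera images.
- carousel (a joint): angle of the turning disc, rad: 0 at the start (locked in its hole), grows clockwise as seen from above; the next hole is one eighth of a turn on (0.785). It turns freely with light friction (0.05 N m) once the plunger is pressed in; while the plunger is up it has only about 0.013 rad of play to either side.
- plunger (a joint): how far the plunger is pressed down, m: 0 fully up (locked when it stands in a hole), 0.015 at its bottom stop. Its spring pushes it up with about 4 N at 0 and 8.5 N at the stop. Over 0.009 it is clear of its hole. Let go between holes it stays down at 0.009, sliding under the plate, until a hole comes; its tapered collar draws itself into a hole from some 3 mm to either side.
- knob_top (a point): centre of the flat top of the plunger's black round knob: 30 mm in diameter, 12 mm thick, on a 7 mm upright stem, top 96 mm above the bench when up and 81 mm at the bottom stop. It is carried at the end of the short flat arm that sticks out from the turning disc, 110 mm from the carousel's axis, and goes round with the disc.
- axis (a point): the carousel's vertical turning axis at the level of the index plate's top face, 48 mm above the bench. Round it turns the dark disc: 156 mm in diameter, top face 61 mm above the bench, with eight pockets, 28 mm wide and 5 mm deep, on a circle of 56 mm radius, and a hub 40 mm in diameter up to 77 mm above the bench.
- carousel_base: the carousel's fixed round white base, 260 mm in diameter; origin on the axis at bench level. The aluminium index plate on it (top face 48 mm above the bench) has eight 24 mm holes, 45 degrees apart, on a circle of 110 mm radius, joined by a 9 mm slot; the plunger's collar locks in these holes from below.
- pointer (a point): top of the small upright steel loading pointer, 66 mm above the bench, fixed at the rim of the base, 134 mm from the axis
- next_hole (a point): centre of the next hole clockwise of the plunger, at the level of the index plate's top face (48 mm above the bench), 110 mm from the axis: the knob must come to stand right above it. It is fixed to the base.
- crucible_1: white ceramic crucible, 25 mm in diameter and 25 mm tall, standing loose in a pocket of the turning disc, its top 81 mm above the bench; origin at the centre of its underside, 56 mm above the bench. It is the next one, one pocket before the pointer.
- crucible_2: white ceramic crucible, 25 mm in diameter and 25 mm tall, standing loose in a pocket of the turning disc, its top 81 mm above the bench; origin at the centre of its underside, 56 mm above the bench. It stands 1 pocket counterclockwise of crucible_1.
- crucible_3: white ceramic crucible, 25 mm in diameter and 25 mm tall, standing loose in a pocket of the turning disc, its top 81 mm above the bench; origin at the centre of its underside, 56 mm above the bench. It stands 2 pockets counterclockwise of crucible_1.
- crucible_4: white ceramic crucible, 25 mm in diameter and 25 mm tall, standing loose in a pocket of the turning disc, its top 81 mm above the bench; origin at the centre of its underside, 56 mm above the bench. It stands 3 pockets counterclockwise of crucible_1.
- jar: white closed jar with black cap, 60 mm in diameter, 85 mm tall, loose on the bench, to be left alone; origin at the centre of its underside
- tray: flat steel tray, 110 x 150 mm, with spare white crucibles, 27 mm tall in all, loose on the bench, to be left alone; origin at the centre of its underside
- tongs: steel crucible tongs, about 240 mm long and 10 mm high, lying flat on the bench between the carousel and the jar, to be left alone; origin near the middle, 18 mm from the rivet

How it is judged:
On the way, in this order (a step that is already met when the one before it is completed fails the run):
1. the plunger is pressed in, clear of its hole (value of joint plunger above 0.0085 m), for 0.05 s.
2. the carousel is turned clockwise, away from its old hole (value of joint carousel above 0.4 rad), for 0.05 s.
At the end, for the whole second after the job is handed in: The carousel stands one eighth of a turn (0.785 rad, within 0.03) clockwise of its start, at rest, the plunger is fully up (within 1.5 mm) in the next hole, and all four crucibles stand upright (within 0.15 rad) down in their pockets (underside 56 mm above the bench, within 2.5 mm) (value of joint carousel between 0.755 and 0.815 rad and value of joint plunger below 0.0015 m and velocity of joint carousel between -0.02 and 0.02 rad/s and height (world z) of crucible_1 between 0.0535 and 0.0585 m and angle between each of crucible_1, crucible_2, crucible_3, crucible_4's own z axis and vertical below 0.15 rad and height (world z) of crucible_2 between 0.0535 and 0.0585 m and height (world z) of crucible_3 between 0.0535 and 0.0585 m and height (world z) of crucible_4 between 0.0535 and 0.0585 m); the robot touches nothing.
It fails at once if the knob is pressed with something other than the fingers (contact force between the arm and plunger above 2 N).
It fails at once if the plunger is squeezed or forced (contact force between the fingers and plunger above 35 N).
It fails at once if the carousel is turned well past the next hole, or the wrong way (value of joint carousel above 1.2 rad or value of joint carousel below -0.2 rad).
It fails at once if a crucible is lifted out of its pocket or knocked over (height (world z) of any of crucible_1, crucible_2, crucible_3, crucible_4 above 0.063 m or angle between any of crucible_1, crucible_2, crucible_3, crucible_4's own z axis and vertical above 0.5 rad).
It fails at once if the jar, the tray or the tongs are moved or lifted (distance of any of jar, tray, tongs from where it was at the start of the episode above 0.02 m).
It also fails if it takes over 42 s, if anything falls off the work surface, if the arm or the gripper's body presses on something with over 40 N, if the wrist force passes 120 N, or if a joint passes its speed limit or range.

## Robot

A 6-joint arm with a two-finger parallel gripper is mounted at the origin on the work surface. World frame = base frame: x ahead of the robot, y to its left, z up, the work surface at z = 0. Lengths are in m, angles in rad, forces in N, time in s.
With the tool pointing down it reaches from about 0.4 to 0.925 m from the base axis. Payload 3.4 kg.
Tool frame: the origin (TCP) lies on the centre line of the jaws, within the pads' length; the fingertips stand 22 mm ahead of it and the grasp point (between the pads) lies 3 mm ahead of it (env.nose_length is the distance from the TCP to the fingertips, in m); z points along the fingers, y is the direction in which the jaws open and shut (so a half turn about z gives the same grasp; the last joint's range is limited). The gripper opens to 85 mm and grips with 20 to 120 N. Pads are 22 mm wide; open, the fingers measure 114 mm over their backs; the gripper's body (76 mm by 85 mm) begins 54 mm behind the grasp point. The pads swing forward as they close: fully open they stand 13 mm farther back than shut.
Start: joints at [-1.26, 0.307, 1.506, -0, 1.328, -0.073], TCP at [0.216, -0.533, 0.253] pointing down, gripper open.
Joint ranges: [-3.12, 3.12], [-1.05, 2.28], [0.14, 2.33], [-1.42, 4.57], [0.1, 2.73], [-2.68, 2.68]. Speed limits (rad/s): [2.57, 2.57, 3.14, 3.14, 3.14, 3.14].

## Interface

Orientations are given as a rotation vector (axis times angle).
In Python, from station import env, let_go, gripper_close, snapshot, look_for gives the robot as it stands. Calls block until the motion is done:
- env.move_pose(position, orientation): joint-space move of the TCP to a pose.
- env.move_linear(position, frame=None, max_speed=0.15): straight line of the TCP; frame=None keeps the orientation; max_speed is the mean speed in m/s.
- env.set_joints(angles): joint-space move.
- let_go() and gripper_close(): open the fingers fully, or close them until they stop; the grip force is fixed at half the most.
- env.sleep(seconds).
- env.inverse_kinematics(position, orientation): joint angles nearest the present ones, or None.
- env.get_state(): the state.
- snapshot(name): name is "side" or "top" or "wrist"; returns a dict with "frame" (384x512x3 uint8, red, green, blue), "fx", "fy", "cx", "cy" (pixels), "D" ([k1, k2, p1, p2, k3] as OpenCV has them; the pictures are not rectified), "origin" and "orientation" of the camera in the world; the wrist camera has in their place "mount" (4x4, takes a point from camera to tool coordinates, whose origin is the TCP and whose axes are the flange's). Camera axes: x right, y down, z forward; pixel columns grow to the right and rows downward; lengths in m; the calibration is good to about 2 mm. A picture is of the moment at which its call begins: read the wrist's pose just before it. There is no depth.
A pose or a line that the arm cannot do raises env.MotionError and nothing moves.
- env.close_job(): hands the job in, once; it reports no verdict.
Trained networks look in a picture, given as the dict that the camera call returned (one of the last four; its "shot" number tells which), for a name from the list of things; names that differ only in an ending like _2 or _b are one class to them, and where a whole thing is asked for, a point or a joint stands for the part that bears it (a point fixed in the world has none). Each returns a list of dicts, best first, with "score" (0 to 1); they miss things now and then, are a little off and sometimes report something else, mostly with a low value. They report only what shows in the picture. A call takes as long as a camera call.
- look_for(target, picture): "bbox" ([left, top, right, bottom] in pixels, round what is visible of it).
The state is a dict: "time": time; "q": joint angles; "joint_velocities": joint speeds; "joint_efforts": joint torques, N m; "ee_pos": TCP position; "tcp_rot": TCP orientation; "wrist_force": force on the tool from outside, world axes, zero at the start; "torque": the same for the moment, N m; "finger_gap": finger opening in m.
Only numpy, scipy, OpenCV 4.12 (cv2) and the standard library are available. Lean on these libraries where they do the work, as an engineer would, in place of code of your own. Each camera call takes 0.05 s, during which the arm holds its last target. There are 200 camera calls.

## Working session

There is one attempt and no reset: what is moved stays moved. The work goes in short steps, each a Python script; the robot and the scene stay as the last script left them, time stands still between calls to the robot, and variables do not carry over. Pictures are saved under pics/ and viewed, on a budget of 10 in all, crops included, one or two more only if the job needs it, and the job is handed in when it is done.

```bash
mkdir -p pics; ls; python3 - <<'E'
from station import env, snapshot, look_for
import cv2, numpy as np
a=snapshot("top"); b=snapshot("side")
for n,p in (("top",a),("side",b)):
    cv2.imwrite(f"pics/{n}0.png",p["frame"][:,:,::-1])
    print(n,{k:v for k,v in p.items() if k!="frame"})
    for t in ("knob_top","carousel_base","pointer","axis","crucible_1","jar","tongs","tray"):
        try: print(t,[(np.round(d["bbox"]).tolist(),round(d["score"],2)) for d in look_for(t,p)][:6])
        except Exception as e: print(t,e)
print(env.get_state(), env.nose_length)
E
```

```text
pics
top {'fx': 396.61820362389255, 'fy': 396.61820362389255, 'cx': 254.60168174048655, 'cy': 191.33651475088539, 'D': array([-0.04820773,  0.        ,  0.        ,  0.        ,  0.        ]), 'origin': array([0.4496281 , 0.04329344, 1.27600329]), 'orientation': array([-2.14053887,  2.17902065, -0.14641848]), 'shot': 1}
knob_top [([244.0, 193.0, 251.0, 200.0], 0.74), ([214.0, 174.0, 223.0, 182.0], 0.61)]
carousel_base [([195.0, 169.0, 278.0, 254.0], 0.67)]
pointer [([190.0, 171.0, 279.0, 254.0], 0.93)]
axis [([197.0, 170.0, 280.0, 252.0], 0.88)]
crucible_1 [([229.0, 189.0, 237.0, 194.0], 0.59), ([217.0, 196.0, 226.0, 200.0], 0.58), ([243.0, 195.0, 251.0, 199.0], 0.51)]
jar [([105.0, 195.0, 131.0, 214.0], 0.79)]
tongs [([141.0, 178.0, 168.0, 250.0], 0.74)]
tray [([372.0, 193.0, 429.0, 245.0], 0.59)]
side {'fx': 424.7273772194902, 'fy': 424.7273772194902, 'cx': 252.80567197030666, 'cy': 189.34481329665536, 'D': array([-0.06486402,  0.        ,  0.        ,  0.        ,  0.        ]), 'origin': array([0.25808418, 0.81906353, 0.92052376]), 'orientation': array([-0.58164088,  2.72154732, 
[... 453 characters left out ...]
0, 339.0, 140.0], 0.65)]
{'time': 0.9, 'q': array([-1.25949448e+00,  3.06770485e-01,  1.50640790e+00, -4.27360073e-05,
        1.32841635e+00, -7.34571531e-02]), 'joint_velocities': array([ 0.00228502,  0.00125152,  0.00073593, -0.0009073 , -0.00169044,
       -0.00031651]), 'joint_efforts': array([-2.11406086e-05, -4.57453966e+01, -2.52342117e+01, -1.28453498e-04,
        7.03946444e-04, -1.16022827e-05]), 'ee_pos': array([ 0.21580242, -0.53295942,  0.25331884]), 'tcp_rot': array([ 3.08363087e+00,  6.00672190e-01, -6.50945550e-05]), 'wrist_force': array([-0.00674693,  0.72750834, -0.32342898]), 'torque': array([-0.00265218,  0.02326822,  0.03258787]), 'finger_gap': 0.0855415333839825} 0.022
```

```bash
python3 - <<'E'
import cv2, numpy as np
a=cv2.imread("pics/top0.png")[155:265,175:300]; b=cv2.imread("pics/side0.png")[160:270,195:320]
r=[cv2.resize(x,None,fx=3.2*1,fy=3.2,interpolation=cv2.INTER_CUBIC) for x in (a,b)]
cv2.imwrite("pics/c0.png",np.hstack(r))
E
```

```text
(no output)
```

View pics/c0.png

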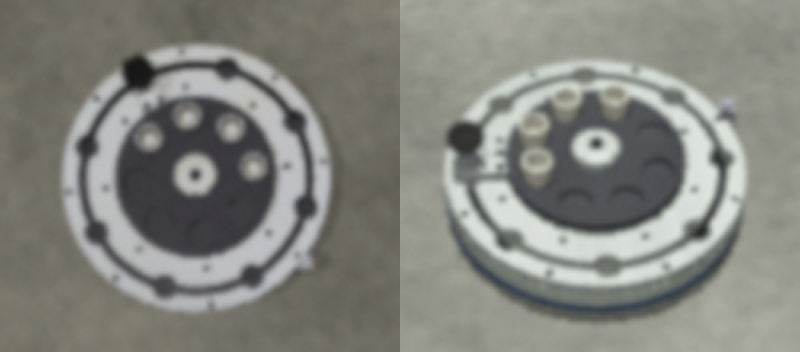

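View pics/top0.png

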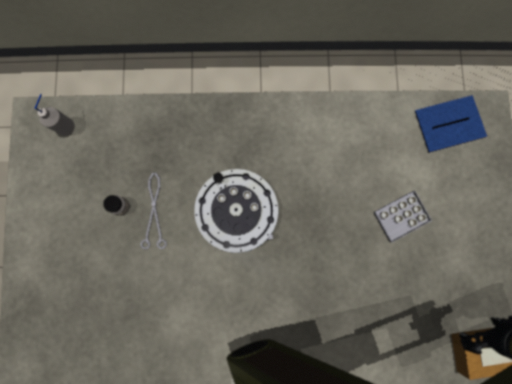

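```bash
cat > h.py <<'E'
import numpy as np, cv2
from scipy.spatial.transform import Rotation as R
def ray(p,uv,pose=None):
    K=np.array([[p["fx"],0,p["cx"]],[0,p["fy"],p["cy"]],[0,0,1]])
    x=cv2.undistortPoints(np.array([[uv]],float),K,np.array(p["D"]))[0,0]
    d=np.array([*x,1.])
    if "mount" in p:
        r=R.from_rotvec(pose[1]).as_matrix(); M=np.array(p["mount"])
        o=pose[0]+r@M[:3,3]; d=r@M[:3,:3]@d
    else: o=np.array(p["origin"]); d=R.from_rotvec(p["orientation"]).as_matrix()@d
    return o,d/np.linalg.norm(d)
def at_z(o,d,z): return o+d*(z-o[2])/d[2]
def tri(rays):
    A=sum(np.eye(3)-np.outer(d,d) for o,d in rays); b=sum((np.eye(3)-np.outer(d,d))@o for o,d in rays)
    return np.linalg.solve(A,b)
E
python3 - <<'E'
from h import *
from station import snapshot
T=snapshot("top");S=snapshot("side")
for n,t,s,z in (("knob",(218.1,177.2),(215,202.8),.096),("hub",(235.9,209.7),(256.6,205.9),.077),("ptr",(270.3,236.3),(297.5,192.5),.066),("nexthole",(245.9,176.2),None,.048)):
    a=ray(T,t); print(n,"top@z",at_z(*a,z).round(4))
    if s: b=ray(S,s); print("  side@z",at_z(*b,z).round(4),"tri",tri([a,b]).round(4))
E
```

```text
knob top@z [0.6448 0.1409 0.096 ]
  side@z [0.6424 0.1479 0.096 ] tri [0.6461 0.1416 0.0882]
hub top@z [0.5473 0.0893 0.077 ]
  side@z [0.5442 0.0957 0.077 ] tri [0.5473 0.0894 0.0695]
ptr top@z [ 0.4654 -0.0136  0.066 ]
  side@z [ 0.4631 -0.0095  0.066 ] tri [ 0.4649 -0.014   0.0612]
nexthole top@z [0.6544 0.0577 0.048 ]
```

```bash
python3 - <<'E'
from h import *
from station import env, snapshot, gripper_close
gripper_close()
a=np.deg2rad(53.5); ori=np.pi*np.array([np.cos(a),np.sin(a),0])
for i,xy in enumerate([(0.56,0.11),(0.50,0.05)]):
    env.move_pose([*xy,0.27],ori); env.sleep(0.3)
    st=env.get_state(); p=snapshot("wrist")
    cv2.imwrite(f"pics/w{i}.png",p["frame"][:,:,::-1])
    np.savez(f"w{i}.npz",pos=st["ee_pos"],rot=st["tcp_rot"],**{k:p[k] for k in("fx","fy","cx","cy","D","mount")})
    print(st["time"],st["q"].round(2),st["ee_pos"],st["wrist_force"],st["finger_gap"])
    for n,X in (("knob",(.6448,.1409,.096)),("hub",(.5473,.0893,.077)),("nh",(.6544,.0577,.048))):
        M=np.array(p["mount"]);r=R.from_rotvec(st["tcp_rot"]).as_matrix()
        c=M[:3,:3].T@(r.T@(np.array(X)-st["ee_pos"])-M[:3,3]); print(n,c[:2]/c[2]*p["fx"]+[p["cx"],p["cy"]])
print(p["mount"])
w=[cv2.imread(f"pics/w{i}.png") for i in(0,1)]
cv2.imwrite("pics/w01.png",cv2.resize(np.hstack(w),(800,300)))
E
```

```text
4.65 [ 0.12  0.29  1.49 -0.    1.36 -0.18] [0.5600873  0.10955947 0.26998809] [-0.41348354  0.09856859  0.97832482] 0.0002972989308550129
knob [327.41977518 174.233782  ]
hub [233.39921789 186.82015861]
nh [301.38648919 222.38017497]
5.4333 [ 0.02  0.19  1.62  0.    1.32 -0.28] [0.50074407 0.05051687 0.26993022] [ 0.13740022  0.55059164 -0.58128186] -1.2678512960735037e-05
knob [398.57475028 139.69419536]
hub [295.29142356 155.34171195]
nh [357.48518738 196.2981451 ]
[[-1.80039487e-04 -9.48923358e-01 -3.15506620e-01  8.17579993e-02]
 [ 9.99999955e-01 -9.51800558e-05 -2.84370897e-04 -1.00467771e-03]
 [ 2.39816249e-04 -3.15506657e-01  9.48923333e-01 -1.19460864e-01]
 [ 0.00000000e+00  0.00000000e+00  0.00000000e+00  1.00000000e+00]]
```

View pics/w01.png

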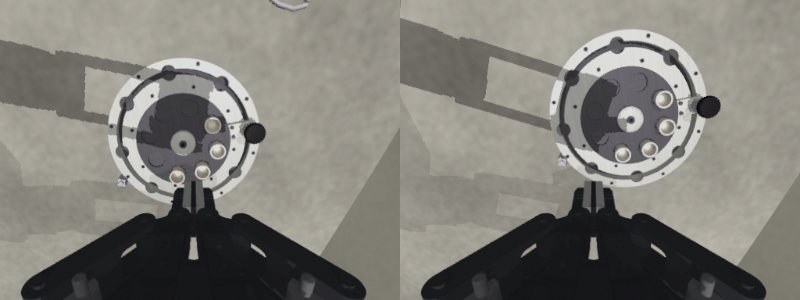

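```bash
python3 - <<'E'
import cv2, numpy as np
a=cv2.imread("pics/w0.png")[120:220,280:380]; b=cv2.imread("pics/w1.png")[85:185,345:445]
cv2.imwrite("pics/c1.png",np.hstack([cv2.resize(x,(400,400),interpolation=cv2.INTER_CUBIC) for x in (a,b)]))
E
```

```text
(no output)
```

View pics/c1.png

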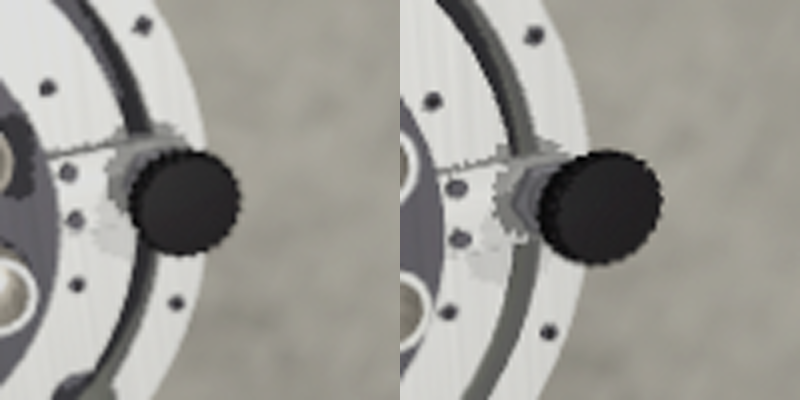

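```bash
python3 - <<'E'
from h import *
W=[dict(np.load(f"w{i}.npz")) for i in (0,1)]
for n,uv,z in (("knob",[(327,170.3),(396,136.5)],.096),("hub",[(234.2,184.3),(294.4,153.6)],.077),("nh",[None,(355.8,192)],.048)):
    rs=[ray(w,u,(w["pos"],w["rot"])) for w,u in zip(W,uv) if u]
    print(n,[at_z(*r,z).round(4) for r in rs], tri(rs).round(4) if len(rs)>1 else "")
E
```

```text
knob [array([0.6428, 0.1451, 0.096 ]), array([0.6416, 0.1441, 0.096 ])] [0.6448 0.1444 0.0905]
hub [array([0.5473, 0.0927, 0.077 ]), array([0.5456, 0.091 , 0.077 ])] [0.5477 0.0899 0.0677]
nh [array([0.6502, 0.0629, 0.048 ])]
```

```bash
python3 - <<'E'
from h import *
from station import env, snapshot
a=np.deg2rad(53.5); ori=np.pi*np.array([np.cos(a),np.sin(a),0])
env.move_pose([.643,.1435,.16],ori)
env.move_linear([.643,.1435,.126],max_speed=.1); env.sleep(.3)
st=env.get_state(); p=snapshot("wrist"); t=snapshot("top"); s=snapshot("side")
print(st["time"],st["ee_pos"],st["wrist_force"])
c=[]
tip=np.array([.643,.1435,.104]); 
for q in (t,s):
    r=R.from_rotvec(q["orientation"]).as_matrix(); x=r.T@(tip-q["origin"]); print(x[:2]/x[2]*q["fx"]+[q["cx"],q["cy"]])
c=[cv2.resize(f[:,:,::-1],(400,300),interpolation=cv2.INTER_CUBIC) for f in (p["frame"][120:330,120:400],s["frame"][160:250,180:300])]
cv2.imwrite("pics/n0.png",np.hstack(c))
E
```

```text
7.1 [0.64339166 0.14355563 0.12668725] [ 0.14489279 -1.79906823  0.50092368]
[217.00316319 177.3747345 ]
[215.40810109 199.56120011]
```

View pics/n0.png

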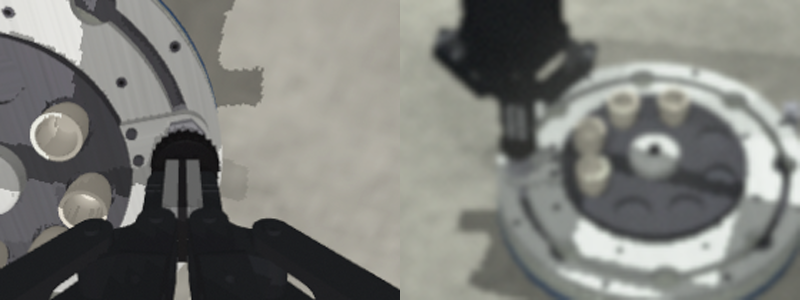

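```bash
python3 - <<'E'
from station import env
import numpy as np
f0=env.get_state()["wrist_force"]
def f(): return np.mean([(env.sleep(.03),env.get_state()["wrist_force"])[1] for _ in range(5)],0)-f0
for z in np.arange(.123,.1055,-.002):
    env.move_linear([.643,.1435,z],max_speed=.03); w=f(); st=env.get_state()
    print(round(z,4),round(st["ee_pos"][2],4),w.round(1),round(st["time"],2))
    if w[2]>14: break
E
```

```text
0.123 0.1229 [0.6 0.8 0.4] 7.67
0.121 0.121 [0.5 1.  0.1] 8.08
0.119 0.119 [ 0.7  1.1 -0.3] 8.5
0.117 0.1175 [0.2 1.  3.2] 8.92
0.115 0.1152 [0.9 1.  3.9] 9.33
0.113 0.1132 [1.8 1.2 5.2] 9.75
0.111 0.1113 [1.6 1.8 5.8] 10.17
0.109 0.1094 [1.4 1.8 5.7] 10.58
0.107 0.1075 [1.2 2.  6.3] 11.0
```

```bash
cat > arc.py <<'E'
import numpy as np
from station import env
C=np.array([.5465,.0915]); K=np.array([.643,.1435])
def pt(deg):
    t=-np.deg2rad(deg); return C+np.array([[np.cos(t),-np.sin(t)],[np.sin(t),np.cos(t)]])@(K-C)
def go(deg,z=.105,v=.04):
    env.move_linear([*pt(deg),z],max_speed=v); st=env.get_state()
    print(deg,st["ee_pos"].round(4),st["wrist_force"].round(1),round(st["time"],2))
E
python3 - <<'E'
from arc import *
from h import *
from station import snapshot
go(0)
for d in range(5,41,5): go(d)
env.sleep(.2)
st=env.get_state();p=snapshot("wrist");t=snapshot("top")
cv2.imwrite("pics/p1.png",np.hstack([cv2.resize(f[:,:,::-1],(400,300),interpolation=cv2.INTER_CUBIC) for f in (p["frame"][120:330,120:400],t["frame"][165:258,175:299])]))
E
```

```text
0 [0.6434 0.1436 0.1055] [1.  0.7 7.5] 11.25
5 [0.6475 0.1347 0.1056] [1.1 0.1 6.9] 11.64
10 [0.6508 0.1256 0.1055] [ 1.1 -0.3  7.7] 12.03
15 [0.6534 0.1164 0.1056] [1.  0.  7.9] 12.43
20 [0.6551 0.107  0.1056] [ 1.  -0.4  6.3] 12.82
25 [0.656  0.0974 0.1055] [ 0.9 -0.8  6.6] 13.21
30 [0.6561 0.0879 0.1056] [-0.  -0.7  8. ] 13.6
35 [0.6553 0.0783 0.1055] [ 1.  -1.2  6.4] 13.99
40 [0.6537 0.0689 0.1055] [1.1 0.  7.2] 14.38
```

View pics/p1.png

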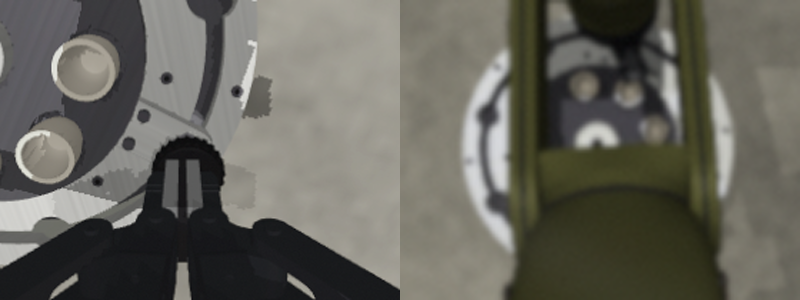

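```bash
python3 - <<'E'
from arc import *
def f(): return np.mean([(env.sleep(.03),env.get_state()["wrist_force"])[1] for _ in range(5)],0).round(1)
go(45); print(f())
for z in (.107,.109,.111,.113,.115):
    go(45,z,.02); print(f())
E
```

```text
45 [0.6513 0.0596 0.1055] [0.1 0.  7. ] 15.07
[-0.3 -0.3  6.8]
45 [0.6513 0.0598 0.1075] [0.5 0.1 7.2] 15.49
[ 0.4 -0.3  6.2]
45 [0.6514 0.0598 0.1094] [ 0.3 -1.3  5.8] 15.91
[ 0.8 -0.4  5.6]
45 [0.6514 0.0599 0.1113] [ 0.2 -0.2  5.2] 16.32
[ 0.2 -0.4  4.7]
45 [0.6513 0.0599 0.1132] [ 0.6 -0.6  4.6] 16.74
[ 0.6 -0.7  4.5]
45 [0.6514 0.06   0.115 ] [ 0.2 -0.9  3.7] 17.16
[ 0.5 -0.5  4.2]
```

```bash
python3 - <<'E'
from arc import *
from h import *
from station import snapshot
go(45,.117,.02); go(45,.119,.02); go(45,.122,.02); go(45,.16,.1); 
a=np.deg2rad(53.5); ori=np.pi*np.array([np.cos(a),np.sin(a),0])
env.move_pose([.50,.05,.27],ori); env.sleep(.3)
st=env.get_state(); p=snapshot("wrist"); s=snapshot("side")
cv2.imwrite("pics/e1.png",np.hstack([cv2.resize(f[:,:,::-1],(400,300),interpolation=cv2.INTER_CUBIC) for f in (p["frame"][25:235,180:460],s["frame"][165:258,195:319])]))
np.savez("we.npz",pos=st["ee_pos"],rot=st["tcp_rot"],**{k:p[k] for k in("fx","fy","cx","cy","D","mount")})
print(st["time"],st["ee_pos"])
E
```

```text
45 [0.6514 0.0601 0.117 ] [ 0.7 -0.3  3.5] 17.57
45 [0.6506 0.0602 0.1184] [-0.1  0.1  0.2] 17.82
45 [0.6514 0.0601 0.122 ] [-0.   0.7 -0.3] 18.12
45 [0.6515 0.06   0.1602] [ 0.  -0.8  0.1] 18.66
19.7333 [0.50064389 0.05000424 0.26885513]
```

View pics/e1.png

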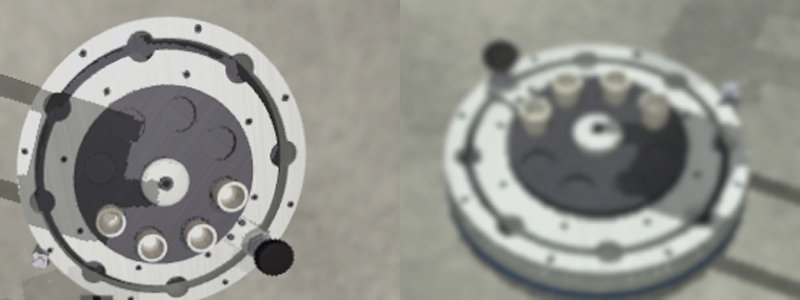

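```bash
python3 - <<'E'
from h import *
w=dict(np.load("we.npz")); w1=dict(np.load("w1.npz"))
f=lambda w,u,z: at_z(*ray(w,u,(w["pos"],w["rot"])),z)[:2]
a=f(w,(373.2,204.9),.096)-f(w,(295.5,153.1),.077); b=f(w1,(396,136.5),.096)-f(w1,(294.4,153.6),.077)
an=lambda v:np.arctan2(v[1],v[0]); print(np.linalg.norm(a),np.linalg.norm(b),an(b)-an(a))
from station import env; print(env.get_state()["finger_gap"]); env.close_job()
E
```

```text
0.10897816658014838 0.10971025419331804 0.7696846662593415
0.00036058850081157256
the job is handed in; nothing more can be done
```

I pressed the plunger knob with the closed fingertips and turned the carousel 45° clockwise. I then let the plunger rise into the next hole, backed the hand well clear and handed the job in at about 20 s. No verdict was reported.

**Pressing:** the knob went down about 12 mm with at most about 8 N, far below the 35 N limit.

**Plunger up:** on the way up the spring force fell smoothly from 7 N to 3.5 N and the knob stayed in contact to within about 1 mm of fully up. It was therefore in the hole, not sliding under the plate.

**Final picture:** the wrist-camera measurement gives a turn of about 0.77 rad, against a target of 0.785 ± 0.03. The knob measures 109 mm from the axis, against 110 mm. All four crucibles stand in their pockets, with crucible 1 at the pointer. I did not check the jar, tray and tongs again, but the hand never went down near them.

**Disagreement:** heights triangulated from the images came out 5 to 9 mm below the stated ones. I went by the stated heights, and the contact force confirmed the knob's: it was touched at 95–96 mm.

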